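# Check the ratchet of a ring-handled clamp

### The job

Check the ratchet of the ring-handled clamp mounted in the white bench stand: gently push its free handle in, past the first tooth, until the second and last tooth catches, then take your hand off so that it can be seen to stay shut by itself for a second. Then press the free ring sideways out of the teeth (down, towards the counter) and let the clamp spring fully open again. Leave everything else on the counter where it is.

Things in the scene. Friction and masses are not known exactly. Their poses are not given: they have to be found in the camera images.
- stand: White stand fixed to the counter (plate 270 x 90 mm, 14 mm thick) holding a steel clamp like a 260 mm haemostat, level, 75 mm above the counter. Origin: on the counter under the clamp's pivot; z up, x from pivot to jaws, so both finger rings lie at -x. The free half's ring is on the +y side; push it towards -y to close. Pushes over 20 N in any direction harm it: stop at 11 to 13 N.
- ring (a point): Centre of the free half's steel finger ring: bar 10 mm thick, 36 mm outside, hole 16 mm, top 80 mm above the counter. In the stand's frame about (-145, 86, 75) mm open, (-165, 36, 75) at closing 0.32. Close it by its outer (+y) side, along its arc about the pivot (a straight push binds): a spring resists with 2 N (open) to 5 N (shut), each tooth adds 3 to 4 N and clicks past, then force climbs steeply at the buffer.
- fixed_ring (a point): Centre of the other ring, of the half that the stand holds fast, at (-165, -26, 75) mm in the stand's frame; same size. Its shank runs from there towards +x.
- ratchet (a point): Middle of the ratchet, 125 mm from the pivot: the fixed shank's bar (12 mm wide, top 83 mm above the counter) lies over the free shank's bar, which has one brass tooth. The upper bar's two teeth are 16 mm apart; their seat differs from clamp to clamp by up to 7 mm either way in y and is not measured. A stiff rubber buffer stops the free half about 2 mm after the second tooth catches.
- closing (a joint): Angle of the free half about the upright pivot, rad: 0 fully open (where its spring takes it), grows as the handle is pushed in. When let go, the first tooth holds it at about 0.19 (0.14 to 0.25) and the second 0.125 further, at about 0.32 (0.26 to 0.38), according to the seat of the ratchet.
- bend (a joint): Downward bend of the free handle, rad: 0 straight, at most 0.073 (12 mm at the ring). 3 N down on the ring starts it, about 8 N bends it 7 to 8 mm; from 0.035 (6 mm) its tooth is clear. The pressing finger holds the ring back by friction: keep it pressed down while moving it outwards (+y) about 35 mm along its arc, past both teeth, then lift off; else a tooth catches again.
- gallipot: Bystander: steel bowl, 72 mm across, 42 mm high; origin under its centre.
- oil: Bystander: amber bottle, 40 mm across, 105 mm high; origin under its centre.
- jar: Bystander: clear jar with steel cap, 68 mm across, 80 mm high; origin under its centre.
- brush: Bystander: blue cleaning brush lying flat; origin under its middle.
- cup: Bystander: white cup, 66 mm across, 75 mm high; origin under its centre.

How it is judged:
On the way, in this order (a step that is already met when the one before it is completed fails the run):
1. the clamp stays shut on its second tooth by itself, with the robot off it, for half a second (value of joint closing above 0.256 rad and value of joint bend below 0.01 rad and contact force between each of the fingers, the arm and stand below 0.1 N), for 0.5 s.
2. the free ring is pressed down out of the teeth (value of joint bend above 0.02 rad).
At the end, for the whole second after the job is handed in: The clamp has sprung open (closing below 0.04 rad), at rest, its handle straight, with nothing touching it (value of joint closing below 0.04 rad and velocity of joint closing between -0.1 and 0.1 rad/s and value of joint bend below 0.01 rad and contact force between each of the fingers, the arm and stand below 0.1 N).
It fails at once if the clamp or its stand is pushed with more than 20 N (contact force between any of the fingers, the arm and stand above 20 N).
It fails at once if a bystander is moved by more than 30 mm (distance of any of gallipot, oil, jar, brush, cup from where it was at the start of the episode above 0.03 m).
It also fails if it takes over 66 s, if anything falls off the work surface, if the arm or the gripper's body presses on something with over 40 N, if the wrist force passes 120 N, or if a joint passes its speed limit or range.

### The arm

A 7-joint arm with a two-finger parallel gripper is mounted at the origin on the work surface. World frame = base frame: x ahead of the robot, y to its left, z up, the work surface at z = 0. Lengths are in m, angles in rad, forces in N, time in s.
With the tool pointing down it reaches from about 0.425 to 0.95 m from the base axis. Payload 4.7 kg.
Tool frame: the origin (TCP) lies midway between the tips of the shut fingers; the grasp point (between the pads) lies 19 mm behind it; y points along the fingers, x is the direction in which the jaws open and shut, and the axes are right-handed (so a half turn about y gives the same grasp; the last joint's range is limited). The gripper opens to 87 mm and grips with 3 to 60 N. Pads are 19 mm wide; open, the fingers measure 117 mm over their backs; the gripper's body (75 mm by 190 mm) begins 51 mm behind the grasp point.
Start: joints at [-1.323, 0.469, -0.049, 1.532, 0.024, 1.141, -0.082], TCP at [0.184, 0.649, 0.223] pointing down, gripper open.
Joint ranges: [-2.59, 2.59], [-0.33, 1.99], [-1.39, 1.29], [0.1, 2.45], [-1.04, 4.18], [0.21, 1.99], [-2.66, 2.66]. Speed limits (rad/s): [2.57, 2.57, 3.14, 3.14, 3.14, 3.14, 3.14].

### API

Orientations are given as a unit quaternion [w, x, y, z].
In Python, from workcell import manip gives the robot as it stands.
- The arm moves only by the tool move_arm, never from a script. Its argument "increments" is a list that holds one entry, the list of rows, each a list of 5 numbers: the opening, from 0 (shut) to 1 (fully open), then the shift along the world's x, y, z in mm, then the turn about the world's z in rad. In form: [[[gripper, tx, ty, tz, spin], ...]]. A call has 1 to 10 rows; each row is the pose to reach, as a shift and turn from the pose measured when the call began; what a row does not reach only later rows make up. A row lasts 1/12 s, in which the tool goes at most 41.7 mm and 7.16 degrees, less where a joint would pass 70% of its speed; a pose out of reach is approached as far as the arm can. A call with a gripper value outside its range is refused whole. The fingers move at their own pace and stop on an object; "force" is the grip in N (left out, the last holds). Time passes only in rows, so rows that repeat a pose let the fingers close. It gives the time, the measured TCP pose, the force and the opening at its end, in the units of the state.
- manip.state(): the state, without advancing time (a new reading comes with each control period).
- manip.capture(name): name is "scene" or "side" or "wrist"; returns the picture (384x512x3 uint8, blue, green, red); there is no depth.
- manip.camera_params(name): a dict with "camera_matrix" (3x3 intrinsics, pixels), "R" (3x3) and "t" (3): a world point X has camera coordinates R X + t; the wrist camera has in their place "tool_from_camera" (4x4, takes a point from camera to tool coordinates, whose origin is the TCP and whose axes are the tool frame's). Camera axes: x right, y down, z forward; pixel columns grow to the right and rows downward; lengths in m; the calibration is good to about 2 mm. A picture is of the moment at which its call begins: read the wrist's pose just before it. camera_params takes no time and is no camera call.
- manip.close_job(): hands the job in, once; it reports no verdict.
The state is a dict: "clock": time; "joint_positions": joint angles; "joint_velocities": joint speeds; "tau": joint torques, N m; "eef_pos": TCP position; "tcp_rot": TCP orientation; "wrist_force": force on the tool from outside, world axes, zero at the start; "torque": the same for the moment, N m; "opening": finger opening in m.
Only numpy, scipy, OpenCV 4.12 (cv2) and the standard library are available. Lean on these libraries where they do the work, as an engineer would, in place of code of your own. Each camera call takes 0.05 s, during which the arm holds its last target.

## Working session

There is one attempt and no reset: what is moved stays moved. The work goes in short steps, Python scripts to look and compute and a tool call to move; the robot and the scene stay as the last step left them, time stands still between calls to the robot, and variables do not carry over. Pictures are saved under pics/ and viewed, and the job is handed in when it is done.

Besides the shell and the picture viewer there is one more tool, called after ">>>" in YAML: its name, and indented under it one key for each argument. move_arm: Moves the arm, as the interface text tells. Its arguments: {"type":"object","properties":{"increments":{"type":"array","items":{"type":"array","items":{"type":"array","items":{"type":"number"}}}},"force":{"type":"number"}},"required":["increments"]}

```bash
mkdir -p pics; ls; python3 - <<'E'
from workcell import manip
import cv2, json
s=manip.state()
print(s)
for n in ("scene","side","wrist"):
    cv2.imwrite(f"pics/{n}0.png",manip.capture(n)); print(n,manip.camera_params(n))
E
```

```text
pics
{'clock': 0.0, 'joint_positions': array([-1.32288373,  0.46945058, -0.04858396,  1.53366462,  0.02411347,
        1.14097238, -0.08227637]), 'joint_velocities': array([ 3.37720392e-04,  8.45194785e-04, -1.32721511e-03, -3.61623499e-04,
       -4.79645111e-05,  6.95777830e-04,  7.26158536e-05]), 'tau': array([ 5.27109160e-05, -5.07990181e+01, -8.08702502e-02, -2.36147529e+01,
       -6.13989914e-02,  3.80459649e-02,  1.85422405e-04]), 'eef_pos': array([0.18431236, 0.64874728, 0.22150563]), 'tcp_rot': array([-0.56375952,  0.56462042,  0.4257304 , -0.42676998]), 'wrist_force': array([-0.38775071,  0.22753957, -0.16083297]), 'torque': array([-0.00088829, -0.0173337 ,  0.04298925]), 'opening': 0.08696466097378948}
scene {'camera_matrix': array([[353.08909616,   0.        , 252.48357233],
       [  0.        , 353.08909616, 196.70322274],
       [  0.        ,   0.        ,   1.        ]]), 'R': array([[-0.80235951,  0.596585  , -0.0174803 ],
       [ 0.38245279,  0.49144267, -0.78244103],
       [-0.45820201, -0.63448439, -0.6224793 ]]), 't': array([ 0.49177259, -0.18016442,  1.31147
[... 229 characters left out ...]
849059],
       [-0.3310812 , -0.36836288, -0.86873127],
       [ 0.60808034,  0.62070463, -0.49493845]]), 't': array([-0.44210936,  0.26168391,  0.68146866])}
wrist {'camera_matrix': array([[296.78875633,   0.        , 261.25391897],
       [  0.        , 296.78875633, 192.23728337],
       [  0.        ,   0.        ,   1.        ]]), 'tool_from_camera': array([[ 9.99999264e-01, -1.09764061e-03, -5.17222172e-04,
        -1.00810344e-03],
       [ 2.28506743e-04, -2.48278596e-01,  9.68688643e-01,
        -1.62594821e-01],
       [-1.19168719e-03, -9.68688048e-01, -2.48278162e-01,
         6.73891300e-02],
       [ 0.00000000e+00,  0.00000000e+00,  0.00000000e+00,
         1.00000000e+00]])}
```

View pics/scene0.png

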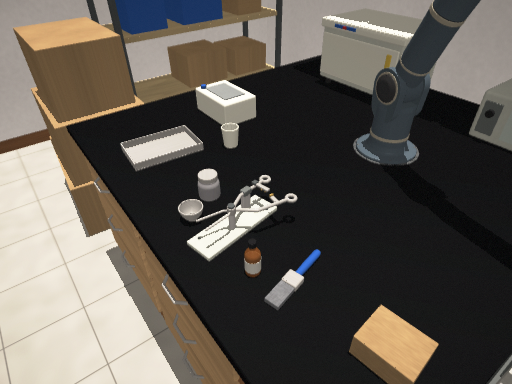

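View pics/side0.png

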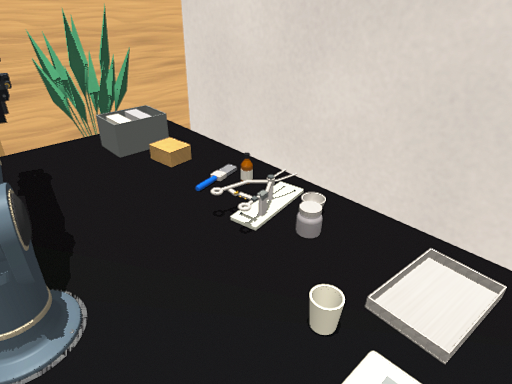

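View pics/wrist0.png

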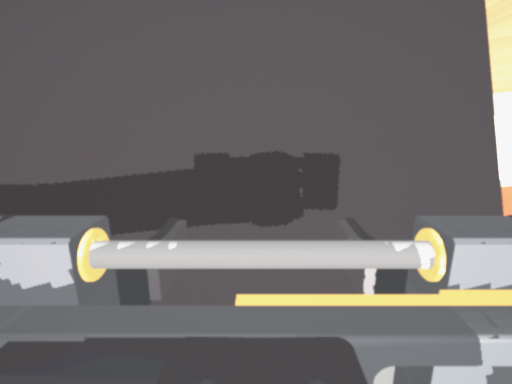

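The scene view shows the white stand near (235,222), with rings near (265,181) and (291,198). In the side view the rings are near (216,191) and (244,206). I'll enlarge both.

```bash
python3 - <<'E'
import cv2
a=cv2.imread("pics/scene0.png")[160:290,170:330]; cv2.imwrite("pics/sc_crop.png",cv2.resize(a,None,fx=4.6,fy=4.6,interpolation=cv2.INTER_CUBIC))
a=cv2.imread("pics/side0.png")[150:250,190:340]; cv2.imwrite("pics/si_crop.png",cv2.resize(a,None,fx=5,fy=5,interpolation=cv2.INTER_CUBIC))
E
```

```text
(no output)
```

View pics/sc_crop.png

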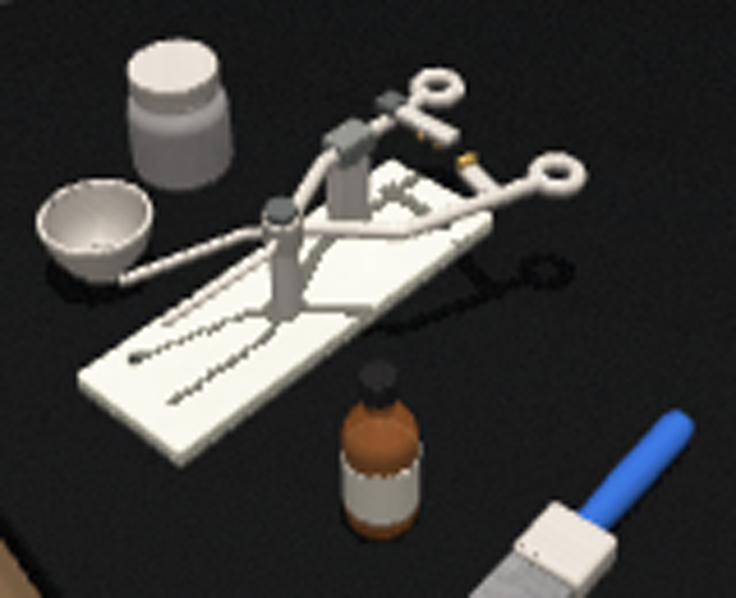

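View pics/si_crop.png

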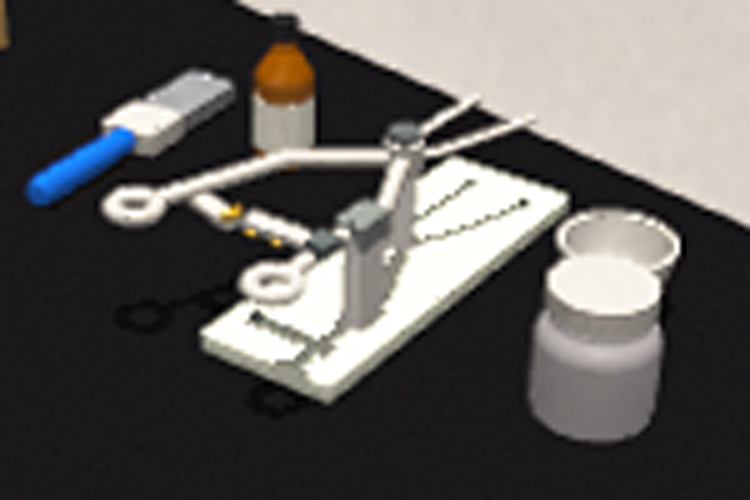

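Free ring: scene (291,198) and side (217,191). Fixed ring: scene (265,179) and side (245,206). Pivot cap: scene (231,206) and side (271,177). Next I triangulate these.

```bash
cat > h.py <<'E'
import numpy as np, cv2
from workcell import manip
def P(n):
    c=manip.camera_params(n); return c["camera_matrix"]@np.c_[c["R"],c["t"]]
def tri(a,b):
    X=cv2.triangulatePoints(P("scene"),P("side"),np.float64(a).reshape(2,1),np.float64(b).reshape(2,1)); return (X[:3]/X[3]).ravel()
def plane(n,uv,z):
    c=manip.camera_params(n); d=c["R"].T@np.linalg.solve(c["camera_matrix"],[*uv,1]); o=-c["R"].T@c["t"]
    return o+d*(z-o[2])/d[2]
def proj(n,X):
    p=P(n)@np.r_[X,1]; return p[:2]/p[2]
E
python3 - <<'E'
from h import *
np.set_printoptions(precision=4,suppress=True)
def S(u,v): return ((u+.5)/4.6-.5+170,(v+.5)/4.6-.5+160)
def D(u,v): return ((u+.5)/5-.5+190,(v+.5)/5-.5+150)
pts={'free':(S(557,174),D(134,206),.078),'fixed':(S(437,88),D(274,282),.078),'pivot':(S(282,210),D(403,133),.09)}
for k,(a,b,z) in pts.items(): print(k,tri(a,b),plane('scene',a,z),plane('side',b,z))
# plate corners z=.014 : scene left (80,378), bottom(180,458), right(492,215), top(395,162)
print('plate')
for q in [(80,376),(180,456),(492,213),(395,162)]: print(plane('scene',S(*q),.014))
for q in [(200,335),(330,393),(571,195),(455,157)]: print(plane('side',D(*q),.014))
# bystanders
print('oil',plane('scene',S(380,525),0), tri(S(378,372),D(286,18)))
for nm,u in (('scene',(S(700,420))),('side',D(38,190))): print('brush end',plane(nm,u,.01))
print('gall',plane('scene',S(96,215),.042)); print('jar',plane('scene',S(173,65),.08),plane('side',D(603,290),.08))
E
```

```text
free [0.5358 0.0754 0.0764] [0.5375 0.0765 0.078 ] [0.5338 0.0734 0.078 ]
fixed [ 0.5385 -0.038   0.0768] [ 0.5395 -0.0366  0.078 ] [ 0.5371 -0.0394  0.078 ]
pivot [0.6938 0.0178 0.0912] [0.6935 0.016  0.09  ] [0.6949 0.0197 0.09  ]
plate
[ 0.8209 -0.0099  0.014 ]
[0.8066 0.0773 0.014 ]
[0.5412 0.0229 0.014 ]
[ 0.5585 -0.0574  0.014 ]
[0.5383 0.0231 0.014 ]
[ 0.5531 -0.067   0.014 ]
[ 0.823  -0.0121  0.014 ]
[0.8061 0.0742 0.014 ]
oil [0.7418 0.1722 0.    ] [0.7352 0.1654 0.1056]
brush end [0.5612 0.228  0.01  ]
brush end [0.5756 0.2285 0.01  ]
gall [ 0.757  -0.0999  0.042 ]
jar [ 0.6611 -0.1609  0.08  ] [ 0.6568 -0.1626  0.08  ]
```

```bash
cat >> h.py <<'E'
from scipy.spatial.transform import Rotation as Ro
from scipy.optimize import least_squares
YAW=0.194
def fit():
    L=np.array([[-145,86],[-165,-26],[0,0]])/1e3; W=np.array([[.5358,.0754],[.5385,-.038],[.6938,.0178]])
    f=lambda p:(np.c_[np.cos(p[2])*L[:,0]-np.sin(p[2])*L[:,1]+p[0],np.sin(p[2])*L[:,0]+np.cos(p[2])*L[:,1]+p[1]]-W).ravel()
    return least_squares(f,[.69,.02,.19])
PV=np.array([.6938,.0178])
def ring(c):  # ring centre world at closing c and closing tangent
    a=np.arctan2(.086,-.145)+c+YAW; r=np.hypot(.086,.145)
    return PV+r*np.array([np.cos(a),np.sin(a)]), np.array([-np.sin(a),np.cos(a)])
def R(): 
    q=manip.state()["tcp_rot"]; return Ro.from_quat([*q[1:],q[0]]).as_matrix()
E
python3 - <<'E'
from h import *
np.set_printoptions(precision=4,suppress=True)
r=fit(); print(r.x,r.fun); print(R())
for c in (0,.1,.2,.3,.36):
    p,t=ring(c); print(c,p,t,'push centre (half 9.5)',p-t*.0275, 'radial yaw',np.arctan2(-t[0],t[1]))
E
```

```text
[0.6946 0.0182 0.1897] [ 0.0002 -0.     -0.001  -0.0004  0.0008  0.0004]
[[ 0.2733 -0.0004 -0.9619]
 [ 0.9619 -0.0015  0.2733]
 [-0.0015 -1.     -0.    ]]
0 [0.5349 0.0742] [-0.3347 -0.9423] push centre (half 9.5) [0.5441 0.1001] radial yaw 2.8002595794436997
0.1 [0.5301 0.0581] [-0.239 -0.971] push centre (half 9.5) [0.5367 0.0848] radial yaw 2.9002595794437
0.2 [0.5269 0.0415] [-0.1409 -0.99  ] push centre (half 9.5) [0.5308 0.0688] radial yaw 3.0002595794437
0.3 [0.5254 0.0248] [-0.0413 -0.9991] push centre (half 9.5) [0.5265 0.0522] radial yaw 3.1002595794436996
0.36 [0.5252 0.0147] [ 0.0187 -0.9998] push centre (half 9.5) [0.5247 0.0421] radial yaw -3.122925727735887
```

>>> move_arm:
  increments:
    - [[0,30,-45,0,-0.12],[0,55,-79,0,-0.24],[0,80,-114,0,-0.36],[0,105,-150,0,-0.48],[0,130,-185,0,-0.6],[0,155,-220,0,-0.72],[0,180,-257,0,-0.84],[0,205,-293,0,-0.96],[0,230,-330,0,-1.08],[0,250,-358,0,-1.2]]

```text
clock: 0.98
eef_pos: [0.4232, 0.3056, 0.2218]
tcp_rot: [0.706, -0.706, -0.031, 0.032]
wrist_force: [0.1, 0.6, -0.3]
opening: 0.0286
```

>>> move_arm:
  increments:
    - [[0,20,-30,0,-0.1],[0,40,-60,0,-0.2],[0,60,-90,0,-0.3],[0,80,-120,0,-0.38],[0,100,-150,0,-0.43],[0,115,-172,0,-0.43],[0,125,-185,0,-0.43],[0,125,-185,0,-0.43],[0,125,-185,0,-0.43]]

```text
clock: 1.73
eef_pos: [0.5482, 0.1199, 0.2215]
tcp_rot: [0.697, -0.697, 0.122, -0.12]
wrist_force: [-0.9, 0.1, 0.2]
opening: 0.0007
```

```bash
sed -i 's/^YAW=.*/YAW=0.190/; s/^PV=.*/PV=np.array([.6946,.0182])/' h.py; python3 - <<'E'
from h import *
np.set_printoptions(precision=4,suppress=True)
s=manip.state(); r=R(); print(s['eef_pos'],s['wrist_force'],s['opening'],np.arctan2(r[1,0],r[0,0]))
for n in ("scene","side"): 
    im=manip.capture(n); cv2.imwrite(f"pics/{n}1.png",im)
cv2.imwrite("pics/wrist1.png",manip.capture("wrist"))
for c in (0,.36):
    p,t=ring(c); print(c,p,t,np.arctan2(-t[0],t[1])-np.pi)
E
```

```text
[0.5482 0.1199 0.2215] [-0.8979  0.0808  0.1843] 0.0006930477912323584 -0.34370128901340796
0 [0.536  0.0753] [-0.3385 -0.941 ] -0.3453330741460934
0.36 [0.526  0.0157] [ 0.0147 -0.9999] -6.268518381325681
```

View pics/scene1.png

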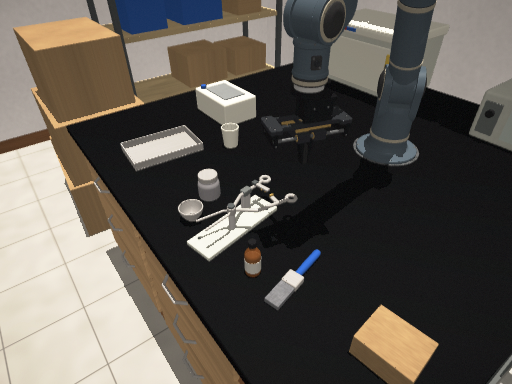

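View pics/wrist1.png

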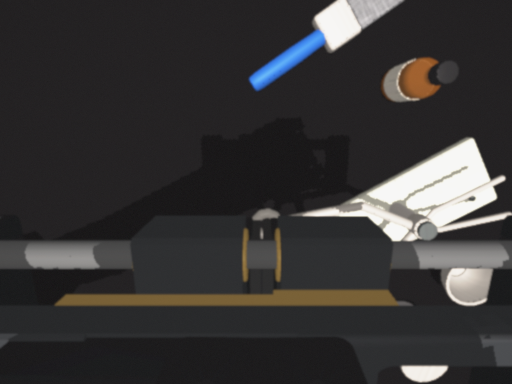

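View pics/side1.png

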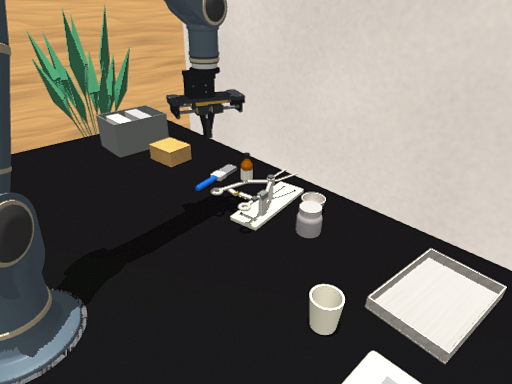

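>>> move_arm:
  increments:
    - [[0,0,0,-20,0],[0,1,0,-45,0],[0,1,0,-75,0],[0,2,0,-105,0],[0,2,0,-130,0],[0,2,0,-148,0],[0,2,0,-157,0],[0,2,0,-157,0],[0,2,0,-157,0]]

```text
clock: 2.63
eef_pos: [0.5494, 0.123, 0.0649]
tcp_rot: [0.697, -0.697, 0.12, -0.118]
wrist_force: [0.6, -0.4, 0.7]
opening: 0.0004
```

```bash
python3 - <<'E'
from h import *
np.set_printoptions(precision=4,suppress=True)
s=manip.state(); print(s['eef_pos'],s['wrist_force'])
a=manip.capture("scene")[120:250,200:360]; cv2.imwrite("pics/sc2.png",cv2.resize(a,None,fx=4.6,fy=4.6))
print(proj("scene",s['eef_pos']),proj("side",s['eef_pos']))
a=manip.capture("side")[120:240,160:320]; cv2.imwrite("pics/si2.png",cv2.resize(a,None,fx=4.6,fy=4.6))
E
```

```text
[0.5494 0.123  0.0649] [ 0.6318 -0.358   0.6685]
[298.6884 211.5818] [210.1462 186.8667]
```

View pics/sc2.png

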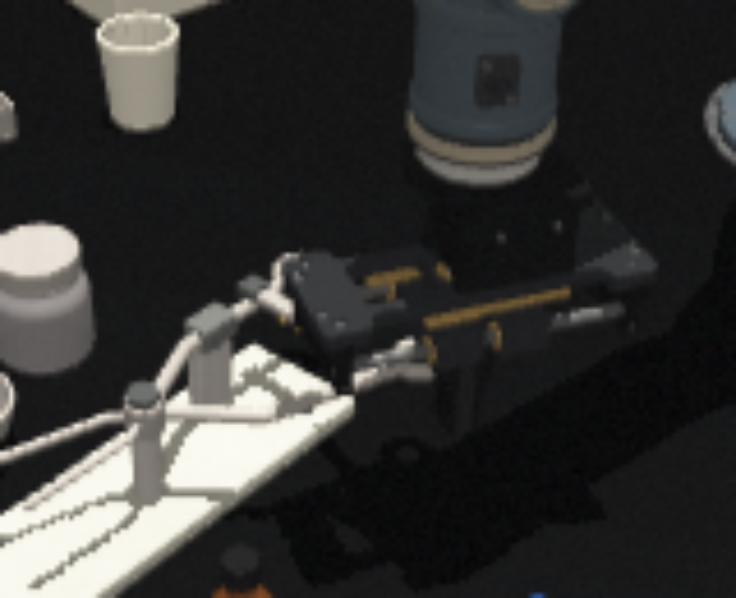

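View pics/si2.png

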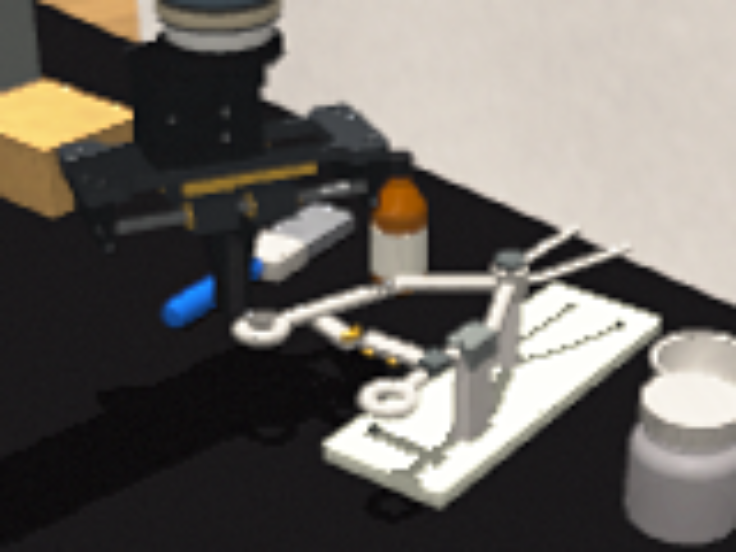

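```bash
python3 - <<'E'
from h import *
np.set_printoptions(precision=4,suppress=True)
def S(u,v): return ((u+.5)/4.6-.5+170,(v+.5)/4.6-.5+160)
def D(u,v): return ((u+.5)/5-.5+190,(v+.5)/5-.5+150)
print(tri(S(350,132),D(367,213)),tri(S(282,203),D(403,126)))
s=manip.state(); print(s['eef_pos'],s['wrist_force'])
for c in np.arange(0,.42,.04):
    p,t=ring(c); print(c.round(2),p*1e3,(p-t*.0275)*1e3)
E
```

```text
[ 0.6163 -0.0272  0.0844] [0.6934 0.0176 0.0961]
[0.5504 0.1228 0.0659] [ 0.2262  1.0128 -0.338 ]
0.0 [535.9675  75.2678] [545.2765 101.1443]
0.04 [533.8123  68.8786] [542.0791  95.1066]
0.08 [531.9143  62.4082] [539.1257  88.9459]
0.12 [530.2766  55.8672] [536.4209  82.672 ]
0.16 [528.9017  49.2659] [533.9693  76.2949]
0.2 [527.792   42.6149] [531.7746  69.8249]
0.24 [526.9491  35.9248] [529.8404  63.2724]
0.28 [526.3744  29.2064] [528.1698  56.6477]
0.32 [526.0688  22.4703] [526.7654  49.9615]
0.36 [526.0328  15.7275] [525.6295  43.2245]
0.4 [526.2666   8.9886] [524.764   36.4475]
```

>>> move_arm:
  increments:
    - [[0,-1,-4,0,0],[0,-2,-8,0,0],[0,-3,-12,0,0],[0,-4,-16,0,0],[0,-4,-18,0,0],[0,-5,-20,0,0],[0,-5,-20,0,0]]

```text
clock: 3.32
eef_pos: [0.5453, 0.1022, 0.066]
tcp_rot: [0.698, -0.696, 0.12, -0.119]
wrist_force: [0.2, -0.4, 0.2]
opening: 0.0005
```

>>> move_arm:
  increments:
    - [[0,-0.5,-1,0,0],[0,-0.8,-2,0,0],[0,-1,-3,0,0],[0,-1.5,-4,0,0.02],[0,-2,-5,0,0.03],[0,-2,-5,0,0.03],[0,-2,-5,0,0.03]]

```text
clock: 3.9
eef_pos: [0.5432, 0.0974, 0.066]
tcp_rot: [0.7, -0.698, 0.109, -0.109]
wrist_force: [0.4, 1.1, -0.3]
opening: 0.0005
```

>>> move_arm:
  increments:
    - [[0,-0.5,-1,0,0.01],[0,-1,-2,0,0.02],[0,-1.5,-3.2,0,0.03],[0,-2,-4.4,0,0.03],[0,-2.6,-5.6,0,0.04],[0,-3.2,-7,0,0.05],[0,-3.8,-8.4,0,0.055],[0,-3.8,-8.4,0,0.055],[0,-3.8,-8.4,0,0.055]]

```text
clock: 4.65
eef_pos: [0.5392, 0.0889, 0.0659]
tcp_rot: [0.702, -0.7, 0.09, -0.089]
wrist_force: [-1.1, 3.1, 0.6]
opening: 0.0006
```

```bash
python3 - <<'E'
from h import *
s=manip.state(); r=R(); print(s['eef_pos'],s['wrist_force'],np.arctan2(r[1,0],r[0,0]))
a=manip.capture("side")[150:240,180:300]; cv2.imwrite("pics/si3.png",cv2.resize(a,None,fx=6,fy=6))
s=manip.state(); print(s['wrist_force'])
E
```

```text
[0.5391972  0.08890644 0.06593168] [-1.12089992  3.11284603  0.64255283] -0.254557200246624
[-0.83217838  2.77126646 -0.26314458]
```

View pics/si3.png

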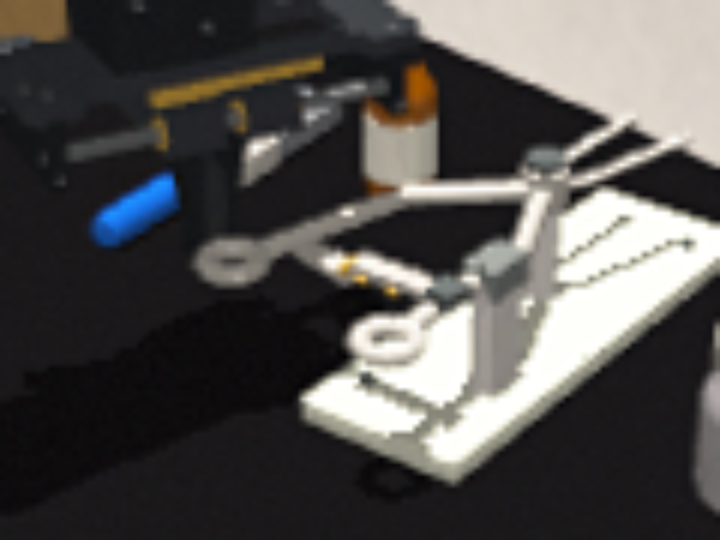

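The ring is in contact and moving at about 3 N. I continue along the arc.

>>> move_arm:
  increments:
    - [[0,-0.6,-1.2,0,0.01],[0,-1,-2.4,0,0.02],[0,-1.5,-3.6,0,0.03],[0,-2,-4.8,0,0.03],[0,-2.4,-6,0,0.04],[0,-2.9,-7.2,0,0.05],[0,-3.3,-8.4,0,0.055],[0,-3.7,-9.5,0,0.06],[0,-3.7,-9.5,0,0.06]]

```text
clock: 5.45
eef_pos: [0.5354, 0.0802, 0.0658]
tcp_rot: [0.705, -0.703, 0.069, -0.068]
wrist_force: [-0.8, 3.7, -0.1]
opening: 0.0006
```

>>> move_arm:
  increments:
    - [[0,-0.4,-1,0,0.01],[0,-0.8,-2,0,0.02],[0,-1.2,-3,0,0.02],[0,-1.6,-4,0,0.03],[0,-1.6,-4,0,0.03]]

```text
clock: 5.87
eef_pos: [0.5343, 0.0777, 0.0659]
tcp_rot: [0.707, -0.703, 0.057, -0.057]
wrist_force: [0.5, 6.5, -0.9]
opening: 0.0004
```

>>> move_arm:
  increments:
    - [[0,-0.4,-1,0,0.01],[0,-0.8,-2,0,0.02],[0,-1.1,-3,0,0.02],[0,-1.4,-4,0,0.03],[0,-1.4,-4,0,0.03]]

```text
clock: 6.28
eef_pos: [0.5333, 0.0755, 0.0658]
tcp_rot: [0.708, -0.703, 0.046, -0.046]
wrist_force: [0.2, 6.8, -1.7]
opening: 0.0007
```

>>> move_arm:
  increments:
    - [[0,-0.5,-2,0,0.01],[0,-0.8,-3,0,0.02],[0,-1.1,-4,0,0.02],[0,-1.4,-5,0,0.03],[0,-1.4,-5,0,0.03]]

```text
clock: 6.7
eef_pos: [0.5317, 0.0709, 0.0657]
tcp_rot: [0.709, -0.703, 0.035, -0.035]
wrist_force: [-1.2, 3.3, -0.5]
opening: 0.0006
```

>>> move_arm:
  increments:
    - [[0,-0.5,-2,0,0.01],[0,-0.7,-3,0,0.02],[0,-0.9,-4,0,0.02],[0,-1.2,-5,0,0.03],[0,-1.2,-5,0,0.03]]

```text
clock: 7.12
eef_pos: [0.5303, 0.0657, 0.0657]
tcp_rot: [0.709, -0.704, 0.024, -0.024]
wrist_force: [-0.2, 3.6, 1.0]
opening: 0.0005
```

>>> move_arm:
  increments:
    - [[0,-0.5,-2,0,0.01],[0,-0.7,-3,0,0.02],[0,-0.9,-4,0,0.02],[0,-1.2,-5,0,0.03],[0,-1.2,-5,0,0.03]]

```text
clock: 7.53
eef_pos: [0.5289, 0.0605, 0.0656]
tcp_rot: [0.71, -0.704, 0.014, -0.014]
wrist_force: [-0.5, 3.9, 0.5]
opening: 0.0009
```

First click felt at y≈0.073, so the second is expected around y≈0.053. I go in smaller steps from here.

>>> move_arm:
  increments:
    - [[0,-0.4,-1.5,0,0.0],[0,-0.6,-2.5,0,0.01],[0,-0.8,-3.5,0,0.01],[0,-0.8,-3.5,0,0.01]]

```text
clock: 7.87
eef_pos: [0.5283, 0.0586, 0.0656]
tcp_rot: [0.71, -0.704, 0.01, -0.01]
wrist_force: [-0.6, 7.3, -2.1]
opening: 0.0007
```

>>> move_arm:
  increments:
    - [[0,-0.3,-1.5,0,0.0],[0,-0.4,-2.5,0,0.01],[0,-0.5,-3,0,0.01],[0,-0.5,-3,0,0.01]]

```text
clock: 8.2
eef_pos: [0.5281, 0.0577, 0.0656]
tcp_rot: [0.711, -0.703, 0.006, -0.006]
wrist_force: [0.3, 8.8, -1.8]
opening: 0.0002
```

>>> move_arm:
  increments:
    - [[0,-0.3,-1.5,0,0.0],[0,-0.4,-2.5,0,0.01],[0,-0.5,-3,0,0.01],[0,-0.5,-3,0,0.01]]

```text
clock: 8.53
eef_pos: [0.5278, 0.0568, 0.0656]
tcp_rot: [0.712, -0.702, 0.002, -0.002]
wrist_force: [-0.2, 8.2, -1.2]
opening: 0.0007
```

>>> move_arm:
  increments:
    - [[0,-0.2,-1.5,0,0.0],[0,-0.3,-2.5,0,0.0],[0,-0.3,-3.2,0,0.0],[0,-0.3,-3.2,0,0.0]]

```text
clock: 8.87
eef_pos: [0.5276, 0.0559, 0.0656]
tcp_rot: [0.713, -0.701, 0.001, -0.002]
wrist_force: [-0.5, 8.7, -0.1]
opening: 0.0003
```

```bash
python3 - <<'E'
from h import *
s=manip.state(); r=R(); print(s['eef_pos'],s['wrist_force'],np.arctan2(r[1,0],r[0,0]))
a=manip.capture("side")[150:240,180:300]; cv2.imwrite("pics/si4.png",cv2.resize(a,None,fx=6,fy=6))
a=manip.capture("scene")[150:250,200:320]; cv2.imwrite("pics/sc4.png",cv2.resize(a,None,fx=6,fy=6))
s=manip.state(); print(s['wrist_force'])
E
```

```text
[0.52760796 0.05587403 0.06558156] [-0.50756711  8.73547349 -0.05389487] -0.004218053934271341
[-0.04696744  7.55924072 -0.65917952]
```

View pics/si4.png

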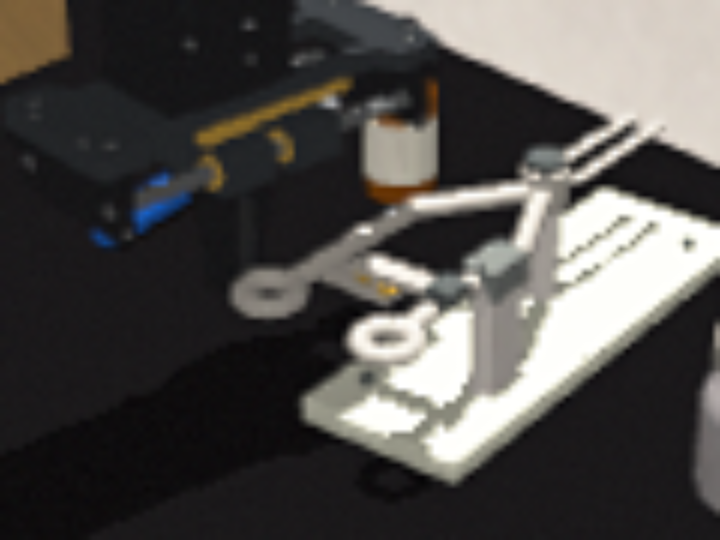

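The brass tooth is now under the upper bar, close to its last tooth near (385,290). I keep pushing.

>>> move_arm:
  increments:
    - [[0,-0.2,-1.5,0,0.0],[0,-0.2,-2.5,0,0.0],[0,-0.3,-3.3,0,0.0],[0,-0.3,-3.3,0,0.0]]

```text
clock: 9.3
eef_pos: [0.5274, 0.0549, 0.0655]
tcp_rot: [0.714, -0.7, 0.001, -0.001]
wrist_force: [-1.7, 9.3, 0.1]
opening: 0.0006
```

>>> move_arm:
  increments:
    - [[0,-0.2,-1.5,0,0.0],[0,-0.2,-2.5,0,0.0],[0,-0.3,-3,0,0.0],[0,-0.3,-3,0,0.0]]

```text
clock: 9.63
eef_pos: [0.5273, 0.0543, 0.0656]
tcp_rot: [0.715, -0.699, -0.0, -0.001]
wrist_force: [0.3, 9.8, -1.3]
opening: 0.0003
```

>>> move_arm:
  increments:
    - [[0,-0.1,-2,0,0.0],[0,-0.1,-2.7,0,0.0],[0,-0.2,-3.1,0,0.0],[0,-0.2,-3.1,0,0.0]]

```text
clock: 9.97
eef_pos: [0.5272, 0.0537, 0.0656]
tcp_rot: [0.716, -0.698, -0.001, -0.0]
wrist_force: [-0.4, 9.5, -0.6]
opening: 0.0003
```

>>> move_arm:
  increments:
    - [[0,-0.1,-2,0,0.0],[0,-0.1,-2.7,0,0.0],[0,-0.2,-3.1,0,0.0],[0,-0.2,-3.1,0,0.0]]

```text
clock: 10.3
eef_pos: [0.5271, 0.0532, 0.0656]
tcp_rot: [0.717, -0.697, -0.001, -0.0]
wrist_force: [-0.6, 9.8, -1.5]
opening: 0.0004
```

>>> move_arm:
  increments:
    - [[0,-0.1,-2,0,0.0],[0,-0.1,-3,0,0.0],[0,-0.1,-3.5,0,0.0],[0,-0.1,-3.5,0,0.0],[0,-0.1,-3.5,0,0.0]]

```text
clock: 10.72
eef_pos: [0.527, 0.0524, 0.0655]
tcp_rot: [0.718, -0.696, -0.002, 0.001]
wrist_force: [0.1, 9.5, -0.8]
opening: 0.0004
```

```bash
python3 - <<'E'
from h import *
s=manip.state(); print(s['eef_pos'],s['wrist_force'])
for n in ("side","scene","side"):
    im=manip.capture(n); s=manip.state(); print(s['eef_pos'],s['wrist_force'])
    a=im[150:240,180:300] if n=="side" else im[150:250,200:320]
    cv2.imwrite(f"pics/{n}5.png",cv2.resize(a,None,fx=6,fy=6,interpolation=cv2.INTER_CUBIC))
E
```

```text
[0.5269669  0.0524161  0.06550883] [ 0.06714473  9.50277838 -0.76000711]
[0.52698362 0.05238593 0.0655281 ] [-0.81013867  9.53750253 -1.01021817]
[0.52697377 0.05236969 0.06551056] [-0.52181299  9.66741442 -0.36979584]
[0.52695575 0.05239315 0.06549307] [-0.8604875   9.3191704  -1.74715571]
```

View pics/side5.png

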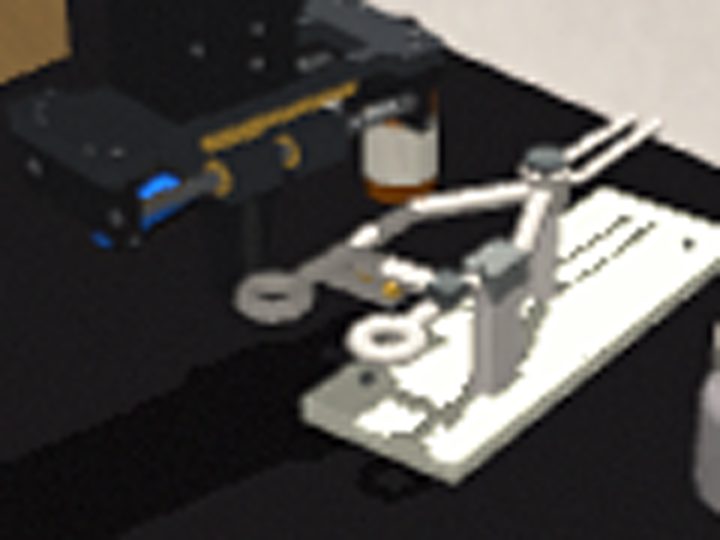

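View pics/scene5.png

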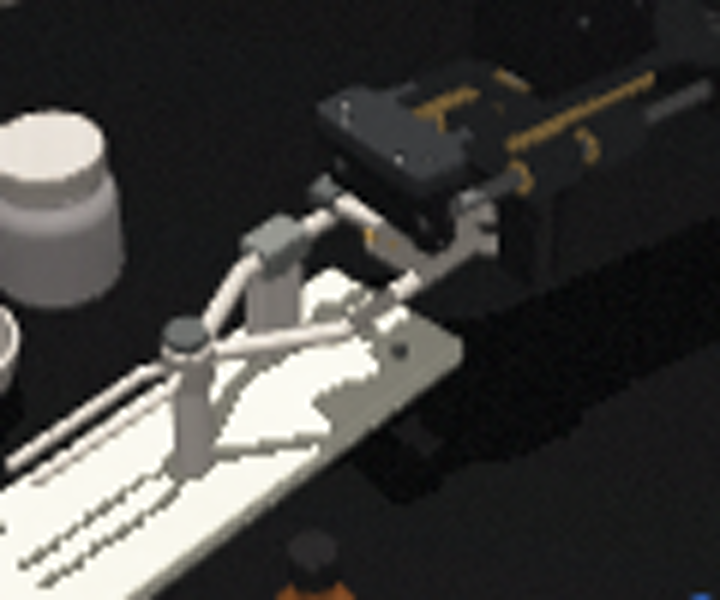

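The tooth is right at the last tooth near (392,288) and the force holds at 9.5 N, so it's still on the ramp. One more careful step.

>>> move_arm:
  increments:
    - [[0,0,-2,0,0.0],[0,-0.1,-3,0,0.0],[0,-0.1,-3.5,0,0.0],[0,-0.1,-3.5,0,0.0]]

```text
clock: 11.2
eef_pos: [0.5268, 0.0515, 0.0654]
tcp_rot: [0.719, -0.695, -0.002, 0.001]
wrist_force: [-0.1, 9.4, -1.0]
opening: 0.0002
```

>>> move_arm:
  increments:
    - [[0,0,-2,0,0.0],[0,0,-3,0,0.0],[0,0,-3.3,0,0.0],[0,0,-3.3,0,0.0]]

```text
clock: 11.53
eef_pos: [0.5267, 0.0509, 0.0654]
tcp_rot: [0.72, -0.694, -0.003, 0.002]
wrist_force: [-0.3, 9.7, -0.4]
opening: 0.0004
```

>>> move_arm:
  increments:
    - [[0,0,-2,0,0.0],[0,0,-3,0,0.0],[0,0,-3.4,0,0.0],[0,0,-3.4,0,0.0]]

```text
clock: 11.87
eef_pos: [0.5264, 0.0486, 0.0653]
tcp_rot: [0.72, -0.694, -0.003, 0.003]
wrist_force: [-1.4, 7.1, -0.3]
opening: 0.0005
```

>>> move_arm:
  increments:
    - [[0,0,-2,0,0.0],[0,0,-3,0,0.0],[0,0,-3.4,0,0.0],[0,0,-3.4,0,0.0]]

```text
clock: 12.2
eef_pos: [0.5264, 0.0458, 0.0653]
tcp_rot: [0.72, -0.694, -0.003, 0.003]
wrist_force: [-1.0, 3.7, 1.8]
opening: 0.0003
```

The force dropped from 9.7 to 3.7 N, which is the second click. A small further push should reach the buffer.

>>> move_arm:
  increments:
    - [[0,0,-1,0,0.0],[0,0,-2,0,0.0],[0,0,-2,0,0.0]]

```text
clock: 12.45
eef_pos: [0.5262, 0.0439, 0.0653]
tcp_rot: [0.721, -0.693, -0.003, 0.003]
wrist_force: [-1.8, 5.6, 0.3]
opening: 0.0005
```

>>> move_arm:
  increments:
    - [[0,0,-1,0,0.0],[0,0,-2,0,0.0],[0,0,-2,0,0.0]]

```text
clock: 12.7
eef_pos: [0.526, 0.0429, 0.0653]
tcp_rot: [0.721, -0.693, -0.003, 0.004]
wrist_force: [-1.3, 6.8, 0.9]
opening: 0.0004
```

>>> move_arm:
  increments:
    - [[0,0,-1.5,0,0.0],[0,0,-2.5,0,0.0],[0,0,-2.8,0,0.0],[0,0,-2.8,0,0.0]]

```text
clock: 13.03
eef_pos: [0.526, 0.0424, 0.0654]
tcp_rot: [0.722, -0.692, -0.004, 0.004]
wrist_force: [-1.0, 8.8, 0.0]
opening: 0.0004
```

>>> move_arm:
  increments:
    - [[0,0,-1.5,0,0.0],[0,0,-2.5,0,0.0],[0,0,-3,0,0.0],[0,0,-3,0,0.0]]

```text
clock: 13.37
eef_pos: [0.5259, 0.0421, 0.0654]
tcp_rot: [0.723, -0.691, -0.004, 0.005]
wrist_force: [-0.6, 9.7, 0.4]
opening: 0.0007
```

>>> move_arm:
  increments:
    - [[0,0,-2,0,0.0],[0,0,-3,0,0.0],[0,0,-3.4,0,0.0],[0,0,-3.4,0,0.0]]

```text
clock: 13.7
eef_pos: [0.5258, 0.042, 0.0654]
tcp_rot: [0.724, -0.69, -0.005, 0.006]
wrist_force: [-1.1, 10.3, 0.2]
opening: 0.0007
```

>>> move_arm:
  increments:
    - [[0,0,1,0,0],[0,0,3,0,0],[0,1,5,0,0],[0,1,8,0,0],[0,2,12,0,0],[0,3,18,0,0],[0,4,25,0,0],[0,4,25,0,0],[0,4,25,0,0]]

```text
clock: 14.45
eef_pos: [0.53, 0.0675, 0.0654]
tcp_rot: [0.724, -0.69, -0.005, 0.006]
wrist_force: [-0.4, 0.2, 0.1]
opening: 0.0006
```

>>> move_arm:
  increments:
    - [[0,0,0,0,0],[0,0,0,0,0],[0,0,0,0,0],[0,0,0,0,0],[0,0,0,0,0],[0,0,0,0,0],[0,0,0,0,0],[0,0,0,0,0]]

```text
clock: 15.12
eef_pos: [0.53, 0.0675, 0.0654]
tcp_rot: [0.724, -0.69, -0.005, 0.006]
wrist_force: [-0.9, 0.9, 0.1]
opening: 0.0004
```

```bash
python3 - <<'E'
from h import *
s=manip.state(); print(s['eef_pos'],s['wrist_force'])
r=R(); print(r)
for n in ("side","scene"):
    im=manip.capture(n)
    a=im[150:240,180:300] if n=="side" else im[150:250,200:320]
    cv2.imwrite(f"pics/{n}6.png",cv2.resize(a,None,fx=6,fy=6,interpolation=cv2.INTER_CUBIC))
E
```

```text
[0.52995647 0.06746609 0.06538819] [-0.88863483  0.91520801  0.14360371]
[[ 0.99987244 -0.00184412 -0.01586487]
 [ 0.01593611  0.04892025  0.99867555]
 [-0.00106557 -0.99880099  0.04894339]]
```

View pics/side6.png

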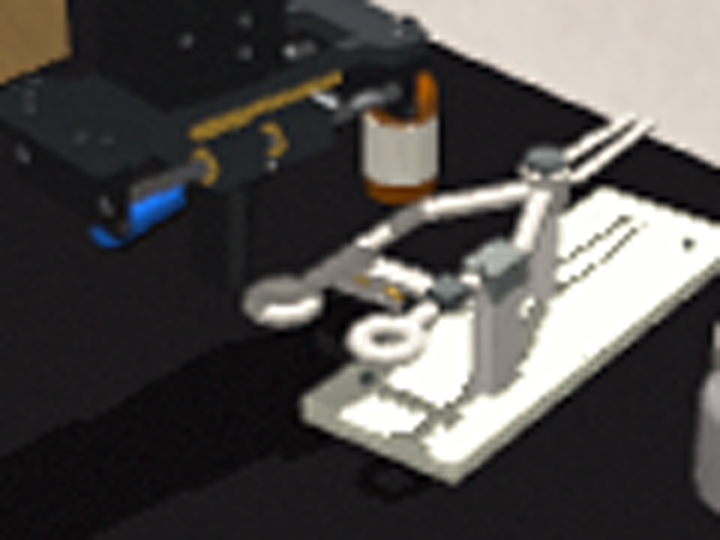

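View pics/scene6.png

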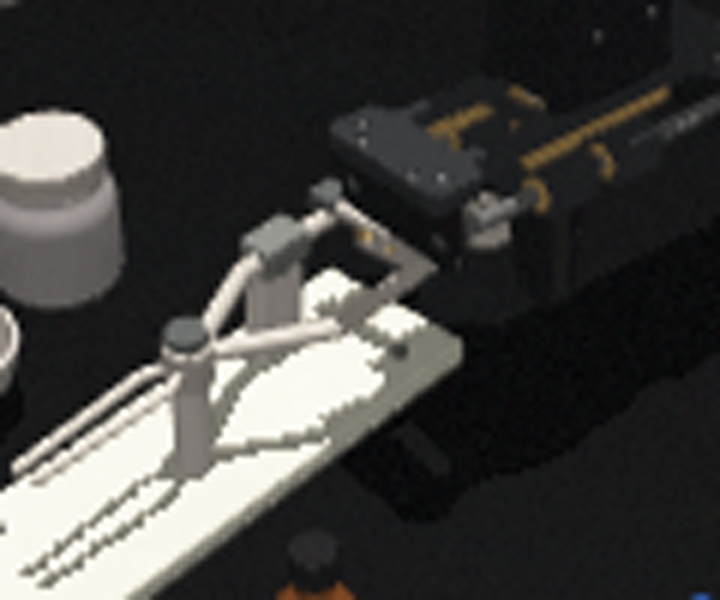

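```bash
python3 - <<'E'
from h import *
u=((284+.5)/6-.5+180,(301+.5)/6-.5+150)
p=plane("side",u,.078); print(p)
u=((134+.5)/5-.5+190,(206+.5)/5-.5+150)
print("open ref",plane("side",u,.078),ring(0)[0])
v=p[:2]-PV; 
w=plane("side",u,.078)[:2]-PV
print(np.arctan2(v[1],v[0])%6.2832-np.arctan2(w[1],w[0])%6.2832)
for c in (.3,.32,.34,.36): print(c,ring(c)[0])
E
```

```text
[0.52389332 0.01583689 0.078     ]
open ref [0.53382316 0.07344167 0.078     ] [0.53596752 0.07526782]
0.3448118735372705
0.3 [0.52618791 0.02583987]
0.32 [0.5260688  0.02247033]
0.34 [0.52601711 0.01909907]
0.36 [0.52603284 0.01572746]
```

The clamp stays shut by itself at closing ≈0.345, with the ring at about (0.526, 0.018). Next I lift and go over the ring.

>>> move_arm:
  increments:
    - [[0,0,2,12,0],[0,0,2,28,0],[0,0,0,40,0],[0,-1,-10,40,0],[0,-2,-25,40,0],[0,-3,-38,38,0],[0,-4,-47,32,0],[0,-4,-49,26,0],[0,-4,-49,22,0],[0,-4,-49,22,0]]

```text
clock: 16.05
eef_pos: [0.525, 0.0189, 0.086]
tcp_rot: [0.724, -0.69, -0.004, 0.007]
wrist_force: [-0.1, 0.1, 0.5]
opening: 0.0004
```

```bash
python3 - <<'E'
from h import *
s=manip.state(); print(s['eef_pos'],s['wrist_force'])
im=manip.capture("side"); a=im[150:240,180:300]
cv2.imwrite(f"pics/side7.png",cv2.resize(a,None,fx=6,fy=6,interpolation=cv2.INTER_CUBIC))
E
```

```text
[0.52502314 0.01885941 0.08602198] [-0.13248878  0.14417954  0.45741652]
```

View pics/side7.png

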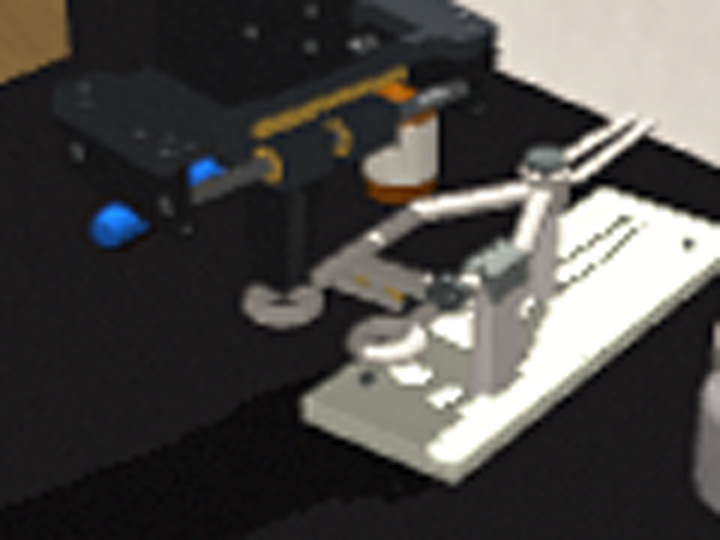

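The fingertips are centred over the ring near (280,300). I press down step by step.

>>> move_arm:
  increments:
    - [[0,0,0,-2,0],[0,0,0,-4,0],[0,0,0,-6,0],[0,0,0,-7,0],[0,0,0,-7,0]]

```text
clock: 16.52
eef_pos: [0.5256, 0.0197, 0.0797]
tcp_rot: [0.724, -0.689, -0.005, 0.007]
wrist_force: [-0.6, 0.0, 3.0]
opening: 0.0007
```

>>> move_arm:
  increments:
    - [[0,0,0,-1,0],[0,0,0,-2,0],[0,0,0,-3,0],[0,0,0,-3,0]]

```text
clock: 16.85
eef_pos: [0.5257, 0.0199, 0.0769]
tcp_rot: [0.725, -0.689, -0.005, 0.007]
wrist_force: [-1.2, 0.5, 4.7]
opening: 0.0005
```

>>> move_arm:
  increments:
    - [[0,0,0,-1,0],[0,0,0,-2,0],[0,0,0,-3,0],[0,0,0,-4,0],[0,0,0,-4.5,0],[0,0,0,-4.5,0]]

```text
clock: 17.35
eef_pos: [0.5259, 0.022, 0.0728]
tcp_rot: [0.725, -0.688, -0.006, 0.007]
wrist_force: [-2.1, 3.9, 6.6]
opening: 0.0005
```

>>> move_arm:
  increments:
    - [[0,0,1,-0.7,0],[0,0,2.5,-1,0],[0,0,4.5,-1.2,0],[0,0.3,7,-1.2,0],[0,0.6,9.5,-1.2,0],[0,1,12,-1.2,0],[0,1.3,14.5,-1.2,0],[0,1.6,17,-1.2,0]]

```text
clock: 18.02
eef_pos: [0.5271, 0.041, 0.0721]
tcp_rot: [0.726, -0.687, -0.006, 0.008]
wrist_force: [-2.6, 3.6, 6.3]
opening: 0.0005
```

```bash
python3 - <<'E'
from h import *
s=manip.state(); print(s['eef_pos'],s['wrist_force'])
im=manip.capture("side"); a=im[150:240,180:300]
cv2.imwrite(f"pics/side8.png",cv2.resize(a,None,fx=6,fy=6,interpolation=cv2.INTER_CUBIC))
E
```

```text
[0.52714889 0.0410342  0.07208732] [-2.58973646  3.62858043  6.32217445]
```

View pics/side8.png

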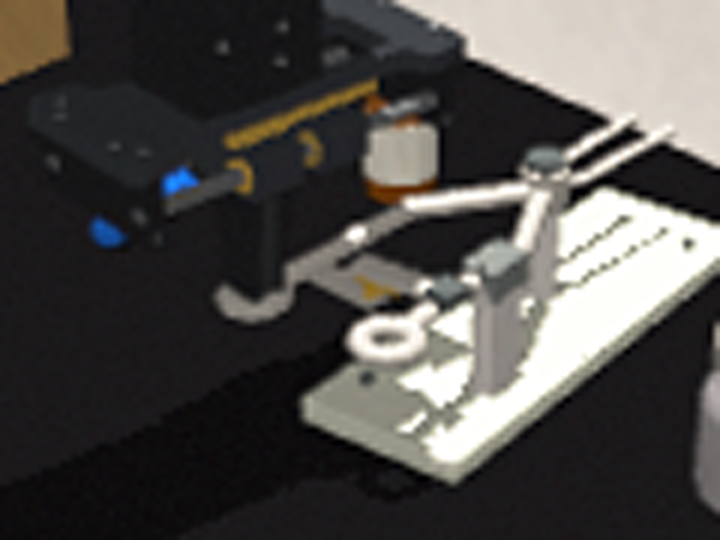

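The ring follows under the finger and is still bent down. I continue along the arc past the first tooth.

>>> move_arm:
  increments:
    - [[0,0.2,2,-0.7,0],[0,0.5,4.5,-0.8,0],[0,1,7,-0.8,0],[0,1.5,9.5,-0.8,0],[0,2,12,-0.8,0],[0,2.6,14.5,-0.8,0],[0,3.2,17,-0.8,0],[0,3.8,19.5,-0.8,0],[0,4.4,22,-0.8,0],[0,5,24,-0.8,0]]

```text
clock: 18.9
eef_pos: [0.532, 0.0673, 0.0718]
tcp_rot: [0.727, -0.686, -0.006, 0.009]
wrist_force: [-2.2, 2.8, 7.3]
opening: 0.0001
```

```bash
python3 - <<'E'
from h import *
s=manip.state(); print(s['eef_pos'],s['wrist_force'])
im=manip.capture("side"); a=im[150:240,180:300]
cv2.imwrite(f"pics/side9.png",cv2.resize(a,None,fx=6,fy=6,interpolation=cv2.INTER_CUBIC))
E
```

```text
[0.53201512 0.06729956 0.07179365] [-2.16759372  2.79908285  7.30288139]
```

View pics/side9.png

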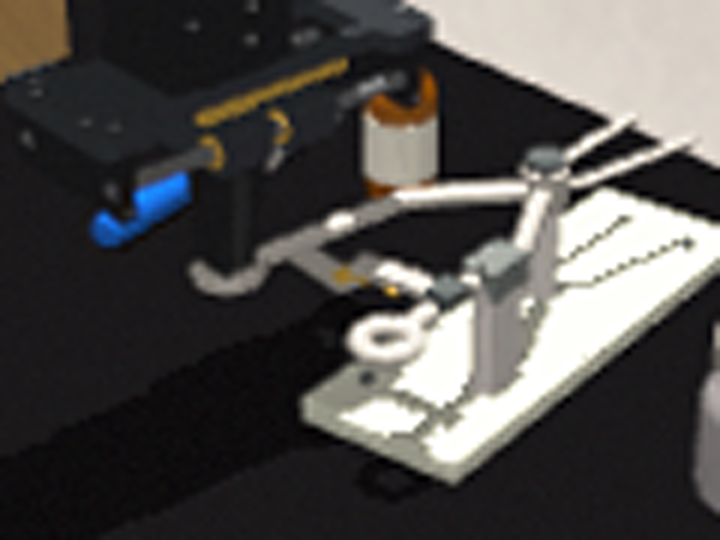

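The ring has travelled about 47 mm and the brass tooth at (343,275) is outside both teeth of the upper bar. I lift off.

>>> move_arm:
  increments:
    - [[0,0.5,2,0,0],[0,0.5,2,3,0],[0,0.5,2,7,0],[0,0.5,2,12,0],[0,0.5,2,22,0],[0,0.5,2,40,0],[0,0.5,2,65,0],[0,0.5,2,95,0],[0,0.5,2,110,0],[0,0.5,2,110,0]]

```text
clock: 19.78
eef_pos: [0.535, 0.0692, 0.1859]
tcp_rot: [0.728, -0.686, -0.008, 0.006]
wrist_force: [0.9, -0.1, -0.1]
opening: 0.0004
```

```bash
python3 - <<'E'
from h import *
s=manip.state(); print(s['eef_pos'],s['wrist_force'])
im=manip.capture("side"); a=im[150:240,180:300]
cv2.imwrite(f"pics/side10.png",cv2.resize(a,None,fx=6,fy=6,interpolation=cv2.INTER_CUBIC))
print(cv2.absdiff(im,cv2.imread("pics/side0.png"))[150:350,225:350].mean())
im=manip.capture("scene");cv2.imwrite("pics/scene10.png",im)
E
```

```text
[0.53504352 0.06917431 0.1858711 ] [ 0.89157246 -0.07624714 -0.0837112 ]
1.7897333333333334
```

View pics/side10.png

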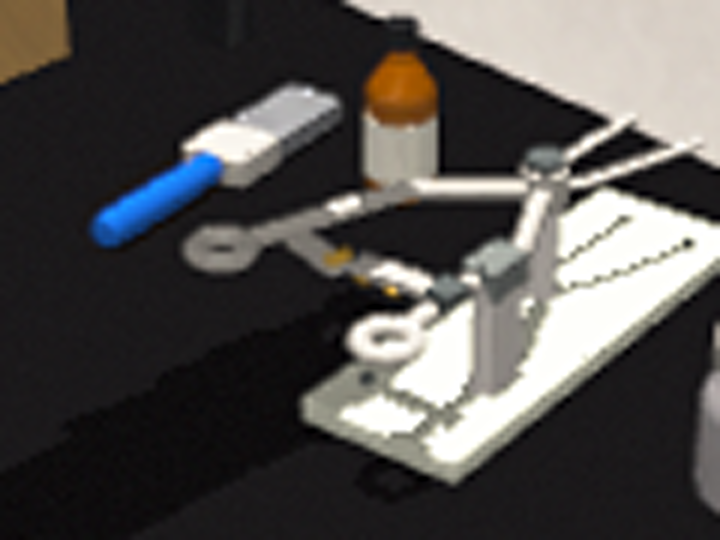

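View pics/scene10.png

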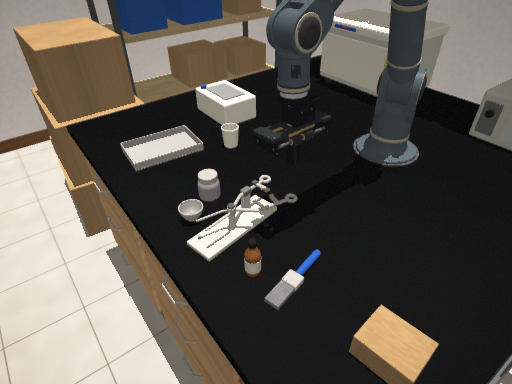

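The free ring is back at side-crop (220,247), which matches the starting reference (221,247), so the clamp is fully open. The bystanders are where they began. I hand in.

```bash
python3 -c "
from workcell import manip
print(manip.close_job())"
```

```text
the job is handed in; nothing more can be done
None
```

The ratchet works: the clamp latched on its second tooth, stayed shut by itself, and sprang fully open again after the release. The job was handed in at about 20 s; no verdict is reported.

- **Closing:** I pushed the free ring in along its arc. The first click came at about 7 N and the second at about 9.7 N. I then pressed lightly to about 10.3 N at the buffer, just short of the suggested 11 to 13 N.
- **Holding:** I backed off about 25 mm and waited more than 0.6 s. The picture showed the clamp still shut, at a closing of about 0.345 rad.
- **Release:** I pressed the ring down about 8 mm at 6 to 7 N, carried it about 47 mm outwards past both teeth, and lifted off.
- **Last checks:** In the side view the free ring is within a pixel of where it started, so the clamp is open and its handle straight. The gripper is about 0.1 m above it, the wrist force is near zero, and the bystanders look unmoved.
- **Disagreements:** The forces are end-of-step readings with about 1 N of noise; the highest was 10.3 N. The gripper picked up a tilt of about 3 degrees while pushing, which did no harm.

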